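Sort the full and used-up grafting-wax tins

TASK

The three look-alike tins of grafting wax have got mixed up and only their weight tells them apart: stand the full (heavy) ones upright in the upper drawer of the blue bench cabinet and the used-up (light) ones upright in the wooden crate, setting them down without dropping them. The drawer may be latched: if it does not come when you pull it, press the red button on top of the cabinet to free it. Shut the drawer when you are done, and leave the other things on the bench where they are.

Things in the scene. Friction and masses are not known exactly. Their poses are not given: they have to be found in the camera images.
- tin_a_mid (a point): tin_a, one of three identical square tins of grafting wax, cream steel with a green band and a round press lid: 60 x 60 mm, 84 mm tall. This point is its centre, 42 mm above its underside; z up, x and y square to its sides. A full tin weighs about 290 to 360 g, a used-up one about 90 g; the solid wax cake inside has a little play. Any of the three may be full or used up
- tin_b_mid (a point): tin_b, one of three identical square tins of grafting wax, cream steel with a green band and a round press lid: 60 x 60 mm, 84 mm tall. This point is its centre, 42 mm above its underside; z up, x and y square to its sides. A full tin weighs about 290 to 360 g, a used-up one about 90 g; the solid wax cake inside has a little play. Any of the three may be full or used up
- tin_c_mid (a point): tin_c, one of three identical square tins of grafting wax, cream steel with a green band and a round press lid: 60 x 60 mm, 84 mm tall. This point is its centre, 42 mm above its underside; z up, x and y square to its sides. A full tin weighs about 290 to 360 g, a used-up one about 90 g; the solid wax cake inside has a little play. Any of the three may be full or used up
- cabinet: blue sheet-steel bench cabinet, 300 deep x 260 wide x 195 mm high; origin on the bench under the middle of its carcass front, x pointing back into it, z up. It has a deep upper drawer with a bar handle; the shallow drawer below has no bar and does not move. It stands on the left or on the right, the crate on the other side
- drawer_handle (a point): middle of the upper drawer's bar handle: a steel bar 10 mm thick, 110 mm long along y, its centre 35 mm in front of the drawer's front panel (25 mm or more of finger room behind it), 170 mm above the bench, 25 mm below the cabinet's top. Axes as the cabinet's: the drawer opens along -x. It slides with 2 to 4 N at slow speed
- drawer_floor (a point): point on the upper drawer's floor (moves with it), midway across, 70 mm behind the front panel's inner face; axes as the cabinet's. Inside, the drawer is 216 mm wide (y) and reaches from x -70 to +176 mm; floor 70 mm above the bench, sides 51 mm and front panel 111 mm above the floor. Fully open, the front 150 mm stand clear of the cabinet. Standing tins pass under its top
- drawer (a joint): how far the upper drawer is pulled out, in m: 0 shut, 0.15 fully open. It stays where it is left
- release_top (a point): top of the round red release button, 22 mm across, on the cabinet's top near its front, 68 mm to the -y side of the handle's middle; it stands 26 mm above the cabinet's top and goes down 10 mm against a spring (5 N when fully down). Pressed fully once, it frees the drawer's catch, which stays free. The catch cannot be seen; when it is on, the drawer gives only about 3 mm
- crate_floor (a point): middle of the inner floor of the open wooden crate, 10 mm above the bench: inside 170 mm (x) by 240 mm (y); walls 10 mm thick, 70 mm high above the bench
- pot: small terracotta pot, 68 mm across, 60 mm tall, standing; origin at its underside; leave it alone
- tape: roll of green grafting tape lying flat, 60 mm across, 28 mm high; origin at its underside; leave it alone
- jar: amber glass jar with a black cap, 52 mm across, 72 mm tall; origin at its underside; leave it alone
- secateurs: black secateurs lying flat, 195 mm long along x, about 70 mm wide, 26 mm high; origin near the pivot; leave them alone
- cutting_a: woody cutting lying flat, 150 mm long, 13 mm thick; leave it alone
- cutting_b: woody cutting lying flat, 150 mm long, 11 mm thick; leave it alone

How it is judged:
By the outcome, as a careful person would: the job done as asked, in the order asked, and still so for the second after the job is handed in, with the robot touching nothing.
It also fails if it takes over 72 s, if anything falls off the work surface, if the arm or the gripper's body presses on something with over 40 N, if the wrist force passes 120 N, or if a joint passes its speed limit or range.

ROBOT

A 6-joint arm with a two-finger parallel gripper is mounted at the origin on the work surface. World frame = base frame: x ahead of the robot, y to its left, z up, the work surface at z = 0. Lengths are in m, angles in rad, forces in N, time in s.
With the tool pointing down it reaches from about 0.325 to 0.9 m from the base axis. Payload 3.5 kg.
Tool frame: the origin (TCP) lies midway between the tips of the shut fingers; the grasp point (between the pads) lies behind it (grip_depth is the z of the grasp point in the tool frame, in m); z points along the fingers, y is the line along which they close (so a half turn about z gives the same grasp; the last joint's range is limited). The gripper opens to 85 mm and grips with 20 to 120 N. Pads are 22 mm wide; open, the fingers measure 114 mm over their backs; the gripper's body (76 mm by 85 mm) begins 54 mm behind the grasp point. The pads swing forward as they close: fully open they stand 13 mm farther back than shut.
Start: joints at [1.109, 0.276, -0.026, 1.268, 0, 1.467], TCP at [0.219, 0.585, 0.199] pointing down, gripper open.
Joint ranges: [-3.12, 3.12], [-0.85, 1.88], [-1.08, 1.24], [-1.95, 2.15], [-1.57, 1.53], [-3.14, 3.14]. Speed limits (rad/s): [2.57, 2.57, 3.14, 3.14, 3.14, 3.14].

INTERFACE

Orientations are given as a 3x3 rotation matrix whose columns are the frame's x, y, z axes.
In Python, from plant import * gives the robot as it stands.
- The arm moves only by the tool jog_arm, never from a script. Its argument "rows" is a list that holds one entry, the list of rows, each a list of 7 numbers: the shift along the tool's x, y, z in m, then the turn, a rotation vector about the tool's x, y, z in rad, then the opening, from 0 (shut) to 1 (fully open). In form: [[[dx, dy, dz, wx, wy, wz, fingers], ...]]. A call has 1 to 12 rows; each row shifts and turns the commanded pose from where the row before left it, along the tool's axes as they then stand; what a row does not reach is not made up. A row lasts 1/10 s, in which the tool goes at most 50 mm and 8.59 degrees, less where a joint would pass 70% of its speed; a pose out of reach is approached as far as the arm can. A call is refused whole if a number of a shift passes 0.05 or a number of a turn 0.15, either way. A call with a gripper value outside its range is refused whole. The fingers move at their own pace and stop on an object; the grip force is fixed at half the most. Time passes only in rows, so rows that do not move let the fingers close. It gives the time, the measured TCP pose, the force, the opening and the grip force at its end, in the units of the state.
- observe(): the state, without advancing time (a new reading comes with each control period).
- get_image(name): name is "scene" or "side" or "wrist"; returns (picture, depth): 384x512x3 uint8, blue, green, red; 384x512 float32, m along the optical axis (not along the pixel's ray), 0 where there is no reading.
- camera_info(name): a dict with "K" (3x3 intrinsics, pixels), "k1" (the pictures are not rectified: a ray, as slopes to the right and down, at radius r is drawn at 1 + k1 r^2 times it, then the intrinsics apply), "camera_from_world" (4x4, takes a point from world to camera coordinates). Camera axes: x right, y down, z forward; pixel columns grow to the right and rows downward; lengths in m; the calibration is good to about 2 mm. A picture is of the moment at which its call begins: read the wrist's pose just before it. camera_info takes no time and is no camera call; for the wrist camera it gives the pose at the moment of the call.
- finish_job(): hands the job in; it is judged then, once.
The state is a dict: "time_s": time; "joint_positions": joint angles; "qd": joint speeds; "effort": joint torques, N m; "position": TCP position; "orientation": TCP orientation; "contact_force": force on the tool from outside, world axes, zero at the start; "wrist_torque": the same for the moment, N m; "finger_gap": finger opening in m; "gripper_force": force on a finger pad.
Only numpy, scipy, OpenCV 4.12 (cv2) and the standard library are available. Lean on these libraries where they do the work, as an engineer would, in place of code of your own. Each camera call takes 0.05 s, during which the arm holds its last target. There are 200 camera calls.

## Working session

There is one attempt and no reset: what is moved stays moved. The work goes in short steps, Python scripts to look and compute and a tool call to move; the robot and the scene stay as the last step left them, time stands still between calls to the robot, and variables do not carry over. Pictures are saved under pics/ and viewed, at most 10 in all, crops included, and the job is handed in when it is done.

Besides the shell and the picture viewer there is one more tool, called after "Request:" as name(argument=value, ...) on one line, values as JSON. jog_arm: Moves the arm, as the interface text tells. Its arguments: {"type":"object","properties":{"rows":{"type":"array"}},"required":["rows"]}

```bash
mkdir -p pics; ls; cat > h.py <<'E'
from plant import *
import numpy as np, cv2
def grab(n,f=None):
    ci=camera_info(n); im,d=get_image(n)
    if f: cv2.imwrite('pics/'+f,im)
    return im,d,ci
def world(ci,uv,depth):
    K=np.array(ci["K"]);uv=np.atleast_2d(uv).astype(float)
    s=np.c_[(uv[:,0]-K[0,2])/K[0,0],(uv[:,1]-K[1,2])/K[1,1]];u=s.copy()
    for _ in range(8): u=s/(1+ci["k1"]*(u**2).sum(1,keepdims=True))
    T=np.linalg.inv(np.array(ci["camera_from_world"]))
    d=np.c_[u,np.ones(len(u))]
    return (T[:3,:3]@(d*np.reshape(depth,(-1,1))).T).T+T[:3,3], T[:3,3],(T[:3,:3]@d.T).T
def onplane(ci,uv,z):
    _,o,d=world(ci,uv,1.); return o+d*((z-o[2])/d[:,2])[:,None]
E
python3 - <<'E'
from h import *
a,d1,c1=grab("scene","scene0.png");b,d2,c2=grab("side","side0.png")
np.savez('f0.npz',d1=d1,d2=d2)
o=observe();print({k:np.round(v,3).tolist() for k,v in o.items()})
E
```

```text
pics
{'time_s': 0.1, 'joint_positions': [1.109, 0.277, -0.028, 1.268, -0.0, 1.467], 'qd': [-0.0, -0.002, 0.001, 0.001, -0.001, 0.001], 'effort': [0.0, -44.671, 29.613, 0.008, -0.0, 0.0], 'position': [0.219, 0.584, 0.198], 'orientation': [[-0.936, 0.351, -0.001], [0.351, 0.936, -0.002], [0.0, -0.002, -1.0]], 'contact_force': [-1.117, 0.029, -0.391], 'wrist_torque': [0.064, 0.004, -0.007], 'gripper_force': 0.0, 'finger_gap': 0.085}
```

```bash
python3 -c "
import plant;print([n for n in dir(plant) if not n.startswith('_')])
g={k:getattr(plant,k) for k in dir(plant) if k in('grip_depth',)};print(g)"
```

```text
['MotionError', 'camera_info', 'finish_job', 'get_image', 'grip_depth', 'observe']
{'grip_depth': -0.0187}
```

View pics/scene0.png

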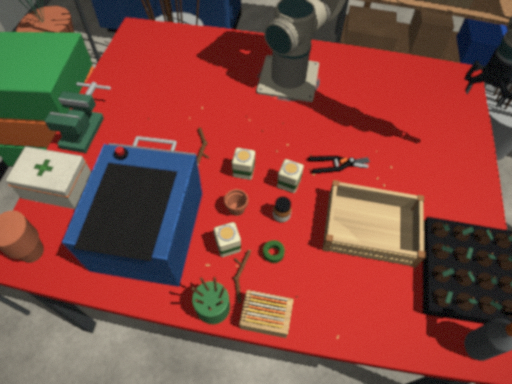

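View pics/side0.png

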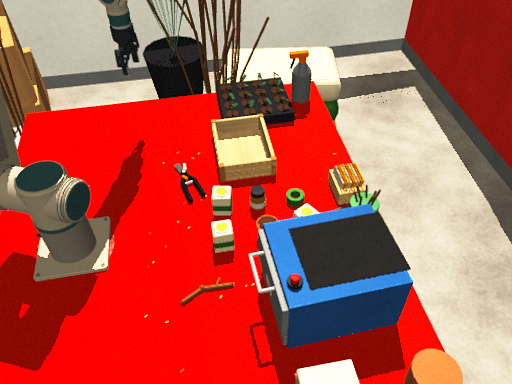

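The scene view shows the cabinet at image left (world −y; button near (120,152), handle bar about (155,140)). The crate is at the right, about (375,222). The tins are at (243,162), (290,175) and (228,238), the pot at (235,202), the jar at (283,208), the tape at (273,251) and the secateurs at (340,162). The side view agrees.

```bash
python3 - <<'E'
from h import *
f=np.load('f0.npz')
v,u=np.mgrid[0:384,0:512];uv=np.c_[u.ravel(),v.ravel()]
R={}
for n,k in(("scene","d1"),("side","d2")):
    ci=camera_info(n);d=f[k];P=world(ci,uv,d.ravel())[0];P[d.ravel()==0]=9;R[n]=P
    im=cv2.imread(f'pics/{n}0.png');hsv=cv2.cvtColor(im,cv2.COLOR_BGR2HSV).reshape(-1,3)
    bgr=im.reshape(-1,3).astype(int)
    print(n,'bench z',np.median(P[(abs(P[:,2])<.03)&(bgr[:,2]>150)&(bgr[:,1]<60)][:,2]))
    def blobs(m,lo=15):
        m=m.reshape(384,512).astype(np.uint8);c,l,s,ce=cv2.connectedComponentsWithStats(m)
        return [(l==i).ravel() for i in range(1,c) if s[i,4]>=lo]
    work=(P[:,0]>.2)&(P[:,0]<1)&(abs(P[:,1])<.6)
    for nm,m in(("top84",work&(abs(P[:,2]-.084)<.006)&(bgr.min(1)>60)),("cabtop",work&(abs(P[:,2]-.195)<.008)),("low",work&(P[:,2]>.006)&(P[:,2]<.072)&(P[:,2]>.02)),("handle",work&(abs(P[:,2]-.172)<.012)&(hsv[:,1]<60)),("button",work&(P[:,2]>.2)&(hsv[:,1]>150)&(bgr[:,2]>110))):
        for b in blobs(m):
            q=P[b];r=cv2.minAreaRect(q[:,:2].astype(np.float32))
            print(nm,b.sum(),'px',uv[b].mean(0).round(),'ctr',np.round(r[0],3),'size',np.round(r[1],3),'ang',round(r[2],1),'mean',q.mean(0).round(3),'col',bgr[b].mean(0).round())
E
```

```text
scene bench z -0.0012059656890718307
top84 264 px [244. 156.] ctr [ 0.447 -0.075] size [0.06  0.057] ang 2.1 mean [ 0.446 -0.074  0.082] col [147. 189. 211.]
top84 278 px [291. 169.] ctr [0.464 0.068] size [0.057 0.057] ang 76.4 mean [0.464 0.069 0.082] col [146. 188. 209.]
top84 137 px [ 71. 183.] ctr [ 0.633 -0.546] size [0.053 0.139] ang 65.3 mean [ 0.64  -0.549  0.084] col [ 99. 118. 139.]
top84 366 px [227. 234.] ctr [ 0.704 -0.065] size [0.059 0.058] ang 29.1 mean [ 0.705 -0.065  0.082] col [148. 191. 212.]
top84 16 px [470. 251.] ctr [0.634 0.582] size [0.009 0.016] ang 82.9 mean [0.633 0.581 0.084] col [ 78. 102.  68.]
top84 818 px [211. 300.] ctr [ 0.885 -0.064] size [0.087 0.086] ang 55.7 mean [ 0.888 -0.063  0.084] col [ 79. 126.  79.]
top84 23 px [449. 297.] ctr [0.77  0.518] size [0.008 0.018] ang 74.4 mean [0.769 0.519 0.083] col [ 78. 102.  66.]
cabtop 10786 px [131. 203.] ctr [ 0.709 -0.305] size [0.314 0.264] ang 2.7 mean [ 0.722 -0.299  0.195] col [74. 56. 43.]
low 36 px [351. 160.] ctr [0.351 0.252] size [0.023 0.023] ang 53.7 mean [0.35  0.252 0.023] col [ 82.  85
[... 3915 characters left out ...]
 205.] ctr [0.47  0.052] size [0.078 0.041] ang 26.3 mean [0.46  0.045 0.046] col [ 63. 102. 106.]
low 166 px [264. 220.] ctr [ 0.577 -0.053] size [0.066 0.039] ang 23.0 mean [ 0.579 -0.046  0.049] col [ 38.  78. 171.]
low 223 px [223. 242.] ctr [ 0.437 -0.097] size [0.035 0.071] ang 60.6 mean [ 0.445 -0.103  0.047] col [ 64. 103. 103.]
low 1141 px [340. 328.] ctr [ 0.701 -0.432] size [0.039 0.315] ang 85.8 mean [ 0.7   -0.433  0.046] col [82. 49. 24.]
handle 848 px [269. 274.] ctr [ 0.529 -0.311] size [0.057 0.259] ang 1.5 mean [ 0.538 -0.326  0.177] col [174. 183. 185.]
button 75 px [295. 278.] ctr [ 0.589 -0.376] size [0.025 0.021] ang 75.8 mean [ 0.588 -0.379  0.219] col [ 34.  43. 219.]
```

```bash
cat >> h.py <<'E'
def go(p,yaw_deg,n=None,frm=None,yaw0=None):
    o=observe();R=np.array(o["orientation"]);p0=np.array(o["position"] if frm is None else frm)
    y0=np.degrees(np.arctan2(R[1,1],R[0,1])) if yaw0 is None else yaw0
    dy=(yaw_deg-y0+90)%180-90
    t=np.radians(y0+dy);d=np.array(p)-p0
    s=np.array([-np.sin(t)*d[0]+np.cos(t)*d[1],np.cos(t)*d[0]+np.sin(t)*d[1],-d[2]])
    k=max(1,int(np.ceil(np.linalg.norm(s)/.049)));kt=int(np.ceil(abs(np.radians(dy))/.148))
    print('turn wz',-np.radians(dy).round(3),'rows',kt,'| shift',s.round(4),'rows',k,'per',(s/k).round(4),'yaw',round(y0+dy,1))
def st():
    o=observe();print({k:np.round(o[k],4).tolist() for k in("time_s","position","contact_force","finger_gap","gripper_force")},'j6',round(o["joint_positions"][5],2))
E
python3 - <<'E'
from h import *
f=np.load('f0.npz');v,u=np.mgrid[0:384,0:512];uv=np.c_[u.ravel(),v.ravel()]
a=np.radians(2.65);X=np.array([np.cos(a),np.sin(a)]);Y=np.array([-X[1],X[0]])
for n,k in(("scene","d1"),("side","d2")):
    ci=camera_info(n);d=f[k].ravel();P=world(ci,uv,d)[0]
    im=cv2.imread(f'pics/{n}0.png');hsv=cv2.cvtColor(im,cv2.COLOR_BGR2HSV).reshape(-1,3)
    q=P[(d>0)&(P[:,2]>.155)&(P[:,2]<.19)&(P[:,0]<.54)&(P[:,0]>.45)&(P[:,1]<-.2)&(P[:,1]>-.45)&(hsv[:,1]<90)]
    c=np.c_[q[:,:2]@X,q[:,:2]@Y,q[:,2]];b=c[c[:,0]<c[:,0].min()+.012]
    m=np.array([np.median(b[:,0]),(b[:,1].min()+b[:,1].max())/2]);print(n,'bar',len(b),(X*m[0]+Y*m[1]).round(4),'len',np.ptp(b[:,1]).round(3),'z',b[:,2].min().round(3),b[:,2].max().round(3))
    w=P[(d>0)&(abs(P[:,2]-.07)<.006)&(P[:,0]>.35)&(P[:,0]<.8)&(P[:,1]>.14)&(P[:,1]<.46)&(hsv[:,0]>8)&(hsv[:,0]<28)&(hsv[:,2]>90)]
    print('crate rim',len(w),cv2.minAreaRect(w[:,:2].astype(np.float32)))
    fl=P[(d>0)&(abs(P[:,2]-.01)<.005)&(P[:,0]>.35)&(P[:,0]<.8)&(P[:,1]>.14)&(P[:,1]<.46)&(hsv[:,0]>8)&(hsv[:,0]<28)&(hsv[:,2]>90)]
    print('floor',len(fl),cv2.minAreaRect(fl[:,:2].astype(np.float32)))
go((.508,-.313,.215),2.65)
E
```

```text
scene bar 125 [ 0.506  -0.3144] len 0.116 z 0.165 0.178
crate rim 1250 ((0.5694718360900879, 0.32737839221954346), (0.19812048971652985, 0.26509425044059753), 0.05096359923481941)
floor 3333 ((0.5090178847312927, 0.3274792432785034), (0.31743547320365906, 0.2493051141500473), 0.11040163785219193)
side bar 152 [ 0.5047 -0.3126] len 0.12 z 0.169 0.18
crate rim 445 ((0.5693358778953552, 0.32609206438064575), (0.26858875155448914, 0.19571532309055328), 89.59709167480469)
floor 1044 ((0.5189370512962341, 0.31905966997146606), (0.2965116798877716, 0.31210875511169434), 84.66529083251953)
turn wz 1.166 rows 8 | shift [-0.9099  0.2471 -0.0169] rows 20 per [-0.0455  0.0124 -0.0008] yaw 2.7
```

Request:
jog_arm(rows=[[[0,0,0,0,0,0.146,0.35],[0,0,0,0,0,0.146,0.35],[0,0,0,0,0,0.146,0.35],[0,0,0,0,0,0.146,0.35],[0,0,0,0,0,0.146,0.35],[0,0,0,0,0,0.146,0.35],[0,0,0,0,0,0.146,0.35],[0,0,0,0,0,0.144,0.35],[-0.02,0.006,0,0,0,0,0.35],[-0.045,0.0125,-0.002,0,0,0,0.35],[-0.045,0.0125,-0.002,0,0,0,0.35],[-0.045,0.0125,-0.002,0,0,0,0.35]]])

```text
time_s: 1.3
position: [0.2699, 0.4306, 0.2046]
orientation: [[-0.047, 0.999, -0.001], [0.999, 0.047, -0.001], [-0.001, -0.001, -1.0]]
contact_force: [1.4, -0.2, 1.1]
finger_gap: 0.03
gripper_force: 0.0
```

Request:
jog_arm(rows=[[[-0.045,0.0125,-0.002,0,0,0,0.35],[-0.045,0.0125,-0.002,0,0,0,0.35],[-0.045,0.0125,-0.002,0,0,0,0.35],[-0.045,0.0125,-0.002,0,0,0,0.35],[-0.045,0.0125,-0.002,0,0,0,0.35],[-0.045,0.0125,0,0,0,0,0.35],[-0.045,0.0125,0,0,0,0,0.35],[-0.045,0.0125,0,0,0,0,0.35],[-0.045,0.0125,0,0,0,0,0.35],[-0.045,0.0125,0,0,0,0,0.35],[-0.045,0.0125,0,0,0,0,0.35],[-0.045,0.0125,0,0,0,0,0.35]]])

```text
time_s: 2.5
position: [0.4446, -0.1021, 0.2149]
orientation: [[-0.045, 0.999, -0.0], [0.999, 0.045, 0.0], [0.0, -0.0, -1.0]]
contact_force: [1.2, 0.5, -0.1]
finger_gap: 0.0302
gripper_force: 0.0
```

```bash
python3 -c "
from h import *
st();go((.507,-.3135,.215),2.65)"
```

```text
{'time_s': 2.5, 'position': [0.4446, -0.1021, 0.2149], 'contact_force': [1.231, 0.5247, -0.0524], 'finger_gap': 0.0302, 'gripper_force': 0.0} j6 1.16
turn wz -0.001 rows 1 | shift [-2.141e-01  5.260e-02 -1.000e-04] rows 5 per [-0.0428  0.0105 -0.    ] yaw 2.7
```

Request:
jog_arm(rows=[[[-0.043,0.0105,0,0,0,0,0.35],[-0.043,0.0105,0,0,0,0,0.35],[-0.043,0.0105,0,0,0,0,0.35],[-0.043,0.0105,0,0,0,0,0.35],[-0.042,0.0105,0,0,0,0,0.35],[0,0,0,0,0,0,0.35]]])

```text
time_s: 3.1
position: [0.5081, -0.3165, 0.2141]
orientation: [[-0.042, 0.999, 0.0], [0.999, 0.042, -0.002], [-0.002, 0.0, -1.0]]
contact_force: [-0.4, 1.7, 0.3]
finger_gap: 0.03
gripper_force: 0.0
```

```bash
python3 - <<'E'
from h import *
st();im,d,ci=grab("wrist","w1.png")
E
```

```text
{'time_s': 3.1, 'position': [0.5081, -0.3165, 0.2141], 'contact_force': [-0.4456, 1.6909, 0.3047], 'finger_gap': 0.03, 'gripper_force': 0.0} j6 0.86
```

View pics/w1.png

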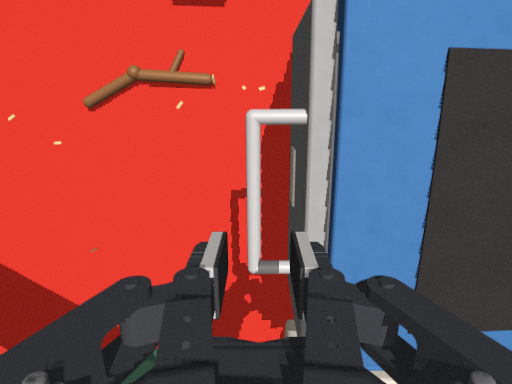

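The wrist view shows the bar from (253,115) to (254,268), between the finger lines. I'll cast its ends onto z = 0.17.

```bash
python3 - <<'E'
from h import *
ci=camera_info("wrist");p=onplane(ci,[(253,117),(254,268),(253,190)],.172);print(p.round(4),p[:2].mean(0).round(4))
g=p[:2].mean(0);go((g[0],g[1],.149),2.65)
E
```

```text
[[ 0.5008 -0.2565  0.172 ]
 [ 0.5057 -0.3659  0.172 ]
 [ 0.5027 -0.3058  0.172 ]] [ 0.5032 -0.3112  0.172 ]
turn wz -0.003 rows 1 | shift [ 0.0026 -0.0037  0.065 ] rows 2 per [ 0.0013 -0.0018  0.0325] yaw 2.6
```

Request:
jog_arm(rows=[[[0.003,-0.003,0.02,0,0,0,0.35],[0,0,0.025,0,0,0,0.35],[0,0,0.02,0,0,0,0.35],[0,0,0,0,0,0,0.0],[0,0,0,0,0,0,0.0],[0,0,0,0,0,0,0.0],[0,0,0,0,0,0,0.0],[0,-0.003,0,0,0,0,0.0],[0,-0.004,0,0,0,0,0.0],[0,-0.004,0,0,0,0,0.0]]])

```text
time_s: 4.15
position: [0.4926, -0.3093, 0.1505]
orientation: [[-0.046, 0.999, 0.0], [0.999, 0.046, -0.0], [-0.0, 0.0, -1.0]]
contact_force: [0.0, 0.4, -0.0]
finger_gap: -0.0003
gripper_force: 0.0
```

```bash
python3 - <<'E'
from h import *
st();im,d,ci=grab("wrist","w2.png")
a,_,_=grab("side","s2.png");cv2.imwrite("pics/s2c.png",cv2.resize(a[180:380,180:440],None,fx=2.5,fy=2.5))
E
```

```text
{'time_s': 4.15, 'position': [0.4926, -0.3093, 0.1505], 'contact_force': [0.046, 0.4319, -0.0359], 'finger_gap': -0.0003, 'gripper_force': 0.0} j6 0.85
```

View pics/w2.png

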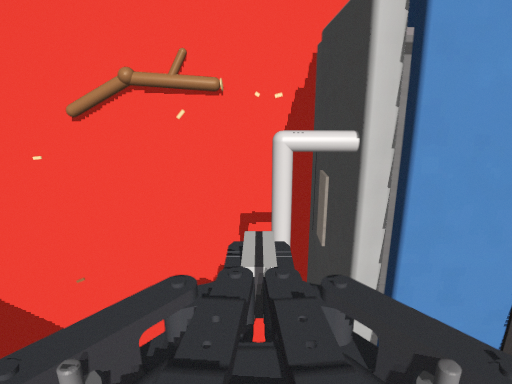

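View pics/s2c.png

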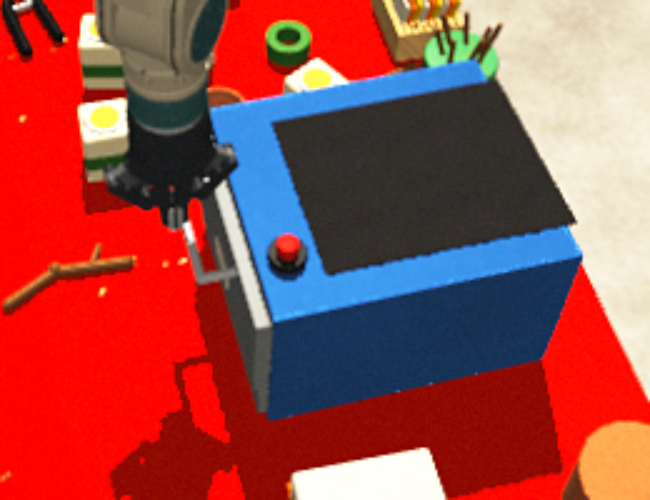

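The fingers shut beside the bar, which is seen at u≈283 to the right of the shut fingers at u≈260. I'll measure the bar again from here.

```bash
python3 - <<'E'
from h import *
ci=camera_info("wrist");im,d,ci=grab("wrist")
for r in(150,170,190,210,230):
    row=d[r,270:300];print(r,row.round(3)[[0,5,8,11,13,15,18,21,25]],world(ci,[(283,r)],d[r,283])[0].round(4), 'tip',d[min(383,r+60),250:275:6].round(3))
print(np.array(observe()["joint_positions"]).round(3), np.linalg.inv(ci["camera_from_world"])[:3,3].round(3))
for uv in[(250,238),(270,238),(250,260),(270,260),(230,255),(290,255)]:print(uv,world(ci,[uv],d[uv[1],uv[0]])[0].round(4))
st()
E
```

```text
150 [0.326 0.153 0.151 0.15  0.152 0.15  0.151 0.152 0.153] [[ 0.5014 -0.2634  0.1732]] tip [0.    0.344 0.342 0.343 0.161]
170 [0.332 0.155 0.154 0.153 0.153 0.153 0.154 0.155 0.331] [[ 0.5019 -0.2726  0.1746]] tip [0.349 0.351 0.349 0.35  0.164]
190 [0.338 0.158 0.156 0.157 0.155 0.155 0.156 0.158 0.337] [[ 0.5025 -0.2821  0.1754]] tip [0.131 0.13  0.129 0.13  0.13 ]
210 [0.342 0.16  0.16  0.158 0.159 0.158 0.159 0.162 0.344] [[ 0.5033 -0.2928  0.1737]] tip [0.112 0.117 0.118 0.113 0.113]
230 [0.35  0.163 0.162 0.161 0.161 0.161 0.162 0.165 0.351] [[ 0.5039 -0.303   0.1743]] tip [0.103 0.118 0.12  0.102 0.101]
[-0.672  0.23  -0.192  1.149  0.     0.853] [ 0.489 -0.242  0.324]
(250, 238) [[ 0.4879 -0.2995  0.1938]]
(270, 238) [[ 0.4966 -0.2989  0.1941]]
(250, 260) [[ 0.4884 -0.3     0.213 ]]
(270, 260) [[ 0.496  -0.2997  0.2129]]
(230, 255) [[ 0.4799 -0.3038  0.2022]]
(290, 255) [[ 0.5048 -0.3025  0.2024]]
{'time_s': 4.3, 'position': [0.4925, -0.3092, 0.1503], 'contact_force': [-0.017, 0.0664, -0.468], 'finger_gap': 0.0002, 'gripper_force': 0.0} j6 0.85
```

```bash
python3 - <<'E'
from h import *
im,d,ci=grab("wrist")
for r in range(226,300,6):
    print(r,[tuple(world(ci,[(u,r)],d[r,u])[0][0].round(3)) for u in(246,259,272)])
f,v0=np.mgrid[0:384,0:512]
for n in("scene","side"):
    im,d,ci=grab(n);P=world(ci,np.c_[v0.ravel(),f.ravel()],d.ravel())[0]
    m=(d.ravel()>0)&(abs(P[:,0]-.4925)<.05)&(abs(P[:,1]+.309)<.014)&(P[:,2]>.12)&(P[:,2]<.26)&(im.reshape(-1,3).max(1)<140)
    q=P[m];q=q[np.argsort(q[:,2])];print(n,len(q),q[:12].round(3).tolist())
E
```

```text
226 [(np.float64(0.482), np.float64(-0.372), np.float64(0.0)), (np.float64(0.496), np.float64(-0.371), np.float64(-0.0)), (np.float64(0.499), np.float64(-0.302), np.float64(0.171))]
232 [(np.float64(0.486), np.float64(-0.299), np.float64(0.188)), (np.float64(0.492), np.float64(-0.299), np.float64(0.188)), (np.float64(0.498), np.float64(-0.299), np.float64(0.188))]
238 [(np.float64(0.486), np.float64(-0.3), np.float64(0.194)), (np.float64(0.492), np.float64(-0.3), np.float64(0.193)), (np.float64(0.498), np.float64(-0.299), np.float64(0.194))]
244 [(np.float64(0.487), np.float64(-0.3), np.float64(0.2)), (np.float64(0.492), np.float64(-0.299), np.float64(0.201)), (np.float64(0.497), np.float64(-0.299), np.float64(0.2))]
250 [(np.float64(0.487), np.float64(-0.299), np.float64(0.207)), (np.float64(0.492), np.float64(-0.299), np.float64(0.206)), (np.float64(0.497), np.float64(-0.299), np.float64(0.205))]
256 [(np.float64(0.487), np.float64(-0.3), np.float64(0.211)), (np.float64(0.492), np.float64(-0.299), np.float64(0.212)), (np.float64(0.497), np.float64(-0.299), np.float64(0.211))]
262 [
[... 1167 characters left out ...]
np.float64(0.493), np.float64(-0.312), np.float64(0.22)), (np.float64(0.496), np.float64(-0.298), np.float64(0.24))]
scene 163 [[0.496, -0.3, 0.188], [0.5, -0.305, 0.189], [0.5, -0.302, 0.189], [0.499, -0.301, 0.192], [0.496, -0.299, 0.193], [0.49, -0.301, 0.194], [0.501, -0.303, 0.194], [0.507, -0.31, 0.195], [0.507, -0.313, 0.195], [0.506, -0.304, 0.195], [0.507, -0.307, 0.196], [0.499, -0.301, 0.196]]
side 436 [[0.539, -0.307, 0.12], [0.54, -0.318, 0.122], [0.539, -0.296, 0.122], [0.539, -0.308, 0.126], [0.54, -0.318, 0.127], [0.539, -0.298, 0.129], [0.54, -0.318, 0.131], [0.539, -0.297, 0.132], [0.539, -0.31, 0.133], [0.539, -0.296, 0.134], [0.539, -0.309, 0.136], [0.539, -0.319, 0.138]]
```

All three cameras put the shut fingertips at z≈0.187, where the reported TCP says 0.150. So the true tips are about 37 mm higher than reported, while x and y agree. I'll target 37 mm lower from here and watch the forces.

Request:
jog_arm(rows=[[[-0.002,0.0115,0,0,0,0,0.35],[0,0,0,0,0,0,0.35],[0,0,0,0,0,0,0.35],[0,0,0.012,0,0,0,0.35],[0,0,0.012,0,0,0,0.35],[0,0,0.01,0,0,0,0.35],[0,0,0,0,0,0,0.0],[0,0,0,0,0,0,0.0],[0,0,0,0,0,0,0.0],[0,0,0,0,0,0,0.0]]])

```text
time_s: 5.45
position: [0.5034, -0.3096, 0.1145]
orientation: [[-0.046, 0.999, -0.002], [0.999, 0.046, 0.002], [0.002, -0.002, -1.0]]
contact_force: [1.5, 0.7, -11.7]
finger_gap: 0.0075
gripper_force: 58.1
```

Request:
jog_arm(rows=[[[0,-0.003,0,0,0,0,0.0],[0,-0.004,0,0,0,0,0.0],[0,-0.004,0,0,0,0,0.0]]])

```text
time_s: 5.75
position: [0.4921, -0.3101, 0.1146]
orientation: [[-0.046, 0.999, -0.002], [0.999, 0.046, 0.002], [0.002, -0.002, -1.0]]
contact_force: [1.4, 1.2, -18.3]
finger_gap: 0.0081
gripper_force: 58.0
```

```bash
python3 - <<'E'
from h import *
st();im,d,ci=grab("wrist","w3.png")
E
```

```text
{'time_s': 5.75, 'position': [0.4921, -0.3101, 0.1146], 'contact_force': [1.3827, 1.1631, -18.2966], 'finger_gap': 0.0081, 'gripper_force': 58.0291} j6 0.85
```

View pics/w3.png

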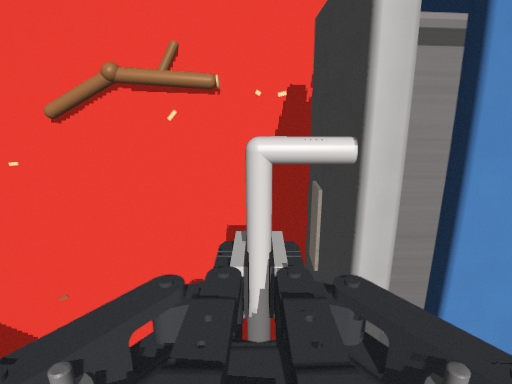

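The wrist view shows the bar between the pads, and a gap (u 415–465) has opened behind the front panel. The drawer is not latched and is coming. I'll re-grip slightly higher to ease the vertical force, then pull on.

Request:
jog_arm(rows=[[[0,0,0,0,0,0,0.3],[0,0,0,0,0,0,0.3],[0,0,-0.008,0,0,0,0.3],[0,0,0,0,0,0,0.0],[0,0,0,0,0,0,0.0],[0,0,0,0,0,0,0.0],[0,-0.006,0,0,0,0,0.0],[0,-0.01,0,0,0,0,0.0],[0,-0.012,0,0,0,0,0.0],[0,-0.012,0,0,0,0,0.0]]])

```text
time_s: 6.8
position: [0.457, -0.3148, 0.1278]
orientation: [[-0.047, 0.999, 0.008], [0.999, 0.047, -0.004], [-0.004, 0.008, -1.0]]
contact_force: [2.4, 2.0, 8.2]
finger_gap: 0.0073
gripper_force: 59.3
```

Request:
jog_arm(rows=[[[0,-0.012,0.003,0,0,0,0.0],[0,-0.014,0,0,0,0,0.0],[0,-0.014,0,0,0,0,0.0],[0,-0.014,0,0,0,0,0.0],[0,-0.014,0,0,0,0,0.0],[0,-0.014,0,0,0,0,0.0],[0,-0.01,0,0,0,0,0.0],[0,-0.006,0,0,0,0,0.0],[0,0,0,0,0,0,0.0]]])

```text
time_s: 7.7
position: [0.3589, -0.3193, 0.1277]
orientation: [[-0.046, 0.999, 0.009], [0.999, 0.046, -0.004], [-0.005, 0.009, -1.0]]
contact_force: [-2.1, 8.0, 26.4]
finger_gap: 0.0075
gripper_force: 61.3
```

```bash
python3 - <<'E'
from h import *
st();im,d,ci=grab("scene","sc3.png");a,_,_=grab("side","sd3.png")
cv2.imwrite("pics/c3.png",np.hstack([cv2.resize(im[90:250,60:330],None,fx=1.48,fy=1.6),cv2.resize(a[180:380,180:440],(400,256))]))
E
```

```text
{'time_s': 7.7, 'position': [0.3589, -0.3193, 0.1277], 'contact_force': [-2.0958, 8.0048, 26.3708], 'finger_gap': 0.0075, 'gripper_force': 61.2774} j6 0.66
```

View pics/c3.png

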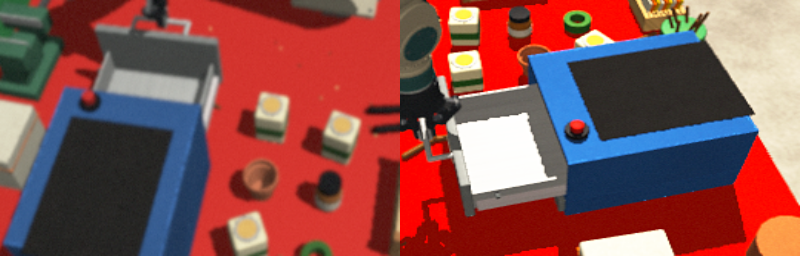

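The drawer is open, about 0.147 m by the handle's travel, with its floor seen clear. I'll release it, lift off, and work out the moves to tin 1.

Request:
jog_arm(rows=[[[0,0,0,0,0,0,0.35],[0,0,0,0,0,0,0.35],[0,0,-0.02,0,0,0,0.35],[0,0,-0.04,0,0,0,0.35],[0,0,-0.04,0,0,0,0.6]]])

```text
time_s: 8.3
position: [0.3549, -0.3166, 0.2212]
orientation: [[-0.046, 0.999, -0.002], [0.999, 0.046, 0.002], [0.002, -0.002, -1.0]]
contact_force: [1.2, 0.2, 0.3]
finger_gap: 0.0432
gripper_force: 0.0
```

```bash
python3 - <<'E'
from h import *
st();go((.446,-.0755,.150),1.7)
im,d,ci=grab("side");v,u=np.mgrid[0:384,0:512];P=world(ci,np.c_[u.ravel(),v.ravel()],d.ravel())[0];ok=d.ravel()>0
a=np.radians(2.65);X=np.array([np.cos(a),np.sin(a)]);Y=np.array([-X[1],X[0]])
F=P[ok&(abs(P[:,2]-.07)<.006)&(P[:,0]<.56)&(P[:,0]>.35)&(P[:,1]<-.18)&(P[:,1]>-.45)]
c=np.c_[F[:,:2]@X,F[:,:2]@Y];print('floor px',len(F),'X',np.percentile(c[:,0],[1,99]).round(3),'Y',np.percentile(c[:,1],[1,99]).round(3),'z',np.median(F[:,2]).round(4))
p=P[ok&(abs(P[:,2]-.178)<.006)&(P[:,0]<.46)&(P[:,0]>.3)&(P[:,1]<-.15)&(P[:,1]>-.45)];c=np.c_[p[:,:2]@X,p[:,:2]@Y];print('rim/bar X hist',np.histogram(c[:,0],12),c[:,1].min().round(3),c[:,1].max().round(3))
print('handle cab coords',np.array([.504,-.311])@X,np.array([.504,-.311])@Y)
E
```

```text
{'time_s': 8.3, 'position': [0.3549, -0.3166, 0.2212], 'contact_force': [1.153, 0.1771, 0.3341], 'finger_gap': 0.0432, 'gripper_force': 0.0} j6 0.66
turn wz 0.016 rows 1 | shift [0.2383 0.0982 0.0712] rows 6 per [0.0397 0.0164 0.0119] yaw 1.7
floor px 3614 X [0.399 0.545] Y [-0.457 -0.226] z 0.0699
rim/bar X hist (array([ 65,  49,  14,   8,  11,  10,  12,  12,  86, 154, 145, 135]), array([0.33923245, 0.34387073, 0.34850901, 0.3531473 , 0.35778558,
       0.36242387, 0.36706215, 0.37170043, 0.37633872, 0.380977  ,
       0.38561528, 0.39025357, 0.39489185])) -0.463 -0.209
handle cab coords 0.48908202056684524 -0.3339697249126812
```

Request:
jog_arm(rows=[[[0.04,0.016,0,0,0,0.016,1],[0.04,0.016,0,0,0,0,1],[0.04,0.0165,0,0,0,0,1],[0.04,0.0165,0.024,0,0,0,1],[0.04,0.0165,0.024,0,0,0,1],[0.038,0.0165,0.024,0,0,0,1],[0,0,0.03,0,0,0,1],[0,0,0.03,0,0,0,1]]])

```text
time_s: 9.15
position: [0.4465, -0.075, 0.0881]
orientation: [[-0.034, 0.999, 0.001], [0.999, 0.034, -0.0], [-0.0, 0.001, -1.0]]
contact_force: [0.1, -0.4, 0.8]
finger_gap: 0.0852
gripper_force: 0.0
```

```bash
python3 - <<'E'
from h import *
st();im,d,ci=grab("wrist","w4.png")
v,u=np.mgrid[0:384,0:512];P=world(ci,np.c_[u.ravel(),v.ravel()],d.ravel())[0]
m=(d.ravel()>0)&(abs(P[:,2]-.083)<.005)&(np.hypot(P[:,0]-.446,P[:,1]+.075)<.06)
print(m.sum(),cv2.minAreaRect(P[m][:,:2].astype(np.float32)));go((.446,-.0755,.010),1.7)
E
```

```text
{'time_s': 9.15, 'position': [0.4465, -0.075, 0.0881], 'contact_force': [0.0981, -0.4303, 0.8143], 'finger_gap': 0.0852, 'gripper_force': 0.0} j6 1.23
8232 ((0.4451000988483429, -0.07622453570365906), (0.05772136524319649, 0.05748512223362923), 89.74512481689453)
turn wz 0.002 rows 1 | shift [-0.0014  0.004   0.0732] rows 2 per [-0.0007  0.002   0.0366] yaw 1.7
```

View pics/w4.png

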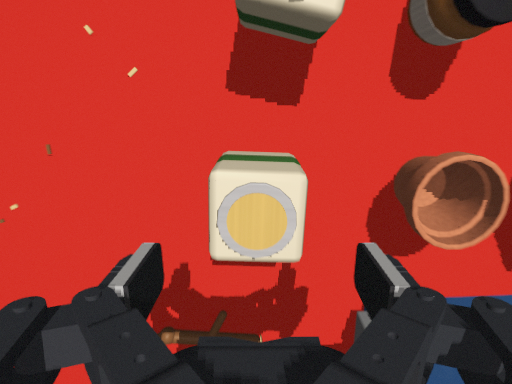

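The wrist view shows the tin centred between the open fingers, with its lid at (257,220), square to them and clear of the pot on the right.

Request:
jog_arm(rows=[[[0,0,0.03,0,0,0,1],[0,0,0.03,0,0,0,1],[0,0,0.015,0,0,0,1],[0,0,0,0,0,0,0],[0,0,0,0,0,0,0],[0,0,0,0,0,0,0],[0,0,0,0,0,0,0],[0,0,-0.02,0,0,0,0],[0,0,-0.03,0,0,0,0],[0,0,-0.02,0,0,0,0],[0,0,0,0,0,0,0],[0,0,0,0,0,0,0]]])

```text
time_s: 10.4
position: [0.4463, -0.0766, 0.0847]
orientation: [[-0.03, 1.0, 0.002], [1.0, 0.03, -0.001], [-0.001, 0.002, -1.0]]
contact_force: [0.3, -0.4, -1.0]
finger_gap: 0.0593
gripper_force: 64.5
```

Request:
jog_arm(rows=[[[0,0,0,0,0,0,0]]])

```text
time_s: 10.5
position: [0.4447, -0.0761, 0.0832]
orientation: [[-0.03, 1.0, -0.002], [1.0, 0.03, 0.001], [0.001, -0.002, -1.0]]
contact_force: [0.4, 0.2, -1.6]
finger_gap: 0.0592
gripper_force: 64.5
```

```bash
python3 - <<'E'
from h import *
st()
im,d,ci=grab("side");v,u=np.mgrid[0:384,0:512];P=world(ci,np.c_[u.ravel(),v.ravel()],d.ravel())[0];o=observe()
st();print('tin pts z range',[np.percentile(P[(d.ravel()>0)&(np.hypot(P[:,0]-.446,P[:,1]+.075)<.035)&(im.reshape(-1,3).min(1)>110)][:,2],q).round(3) for q in(1,50,99)])
E
```

```text
{'time_s': 10.5, 'position': [0.4447, -0.0761, 0.0832], 'contact_force': [0.3677, 0.206, -1.6112], 'finger_gap': 0.0592, 'gripper_force': 64.451} j6 1.23
{'time_s': 10.55, 'position': [0.4445, -0.076, 0.083], 'contact_force': [0.611, 0.0491, -1.4437], 'finger_gap': 0.0593, 'gripper_force': 64.45} j6 1.23
tin pts z range [np.float64(0.144), np.float64(0.549), np.float64(0.575)]
```

```bash
cat >> h.py <<'E'
def weigh(n=12):
    F=[];E=[]
    for i in range(n):
        get_image("wrist");o=observe();F.append(o["contact_force"]);E.append(o["effort"])
    F=np.array(F);print('F',F.mean(0).round(2),'sd',F.std(0).round(2),'z',F[:,2].round(1),'eff',np.mean(E,0).round(2))
E
python3 - <<'E'
from h import *
weigh();st()
go((.4825,-.260,.14),2.65)
go((.569,.327,.14),0)
E
```

```text
F [ 0.09  0.13 -0.88] sd [0.49 0.41 0.48] z [-0.6 -1.2 -1.4 -1.1 -0.6 -0.5 -0.9 -0.5 -1.4  0.2 -1.5 -1.1] eff [ 0.000e+00 -2.983e+01  2.609e+01  1.000e-02  0.000e+00 -0.000e+00]
{'time_s': 11.15, 'position': [0.4459, -0.0765, 0.0843], 'contact_force': [1.319, 0.1254, -1.0748], 'finger_gap': 0.0592, 'gripper_force': 64.4499} j6 1.23
turn wz -0.016 rows 1 | shift [-0.185   0.0281 -0.0557] rows 4 per [-0.0463  0.007  -0.0139] yaw 2.6
turn wz 0.03 rows 1 | shift [ 0.4035  0.1231 -0.0557] rows 9 per [ 0.0448  0.0137 -0.0062] yaw -0.0
```

Tin 1 reads −0.9 N, so it is used up (light) and goes in the crate.

Request:
jog_arm(rows=[[[0,0,-0.03,0,0,0.03,0],[0.02,0.007,-0.03,0,0,0,0],[0.04,0.014,0,0,0,0,0],[0.045,0.016,0,0,0,0,0],[0.045,0.016,0,0,0,0,0],[0.045,0.016,0,0,0,0,0],[0.045,0.016,0,0,0,0,0],[0.045,0.016,0,0,0,0,0],[0.04,0.016,0,0,0,0,0],[0.02,0.006,0,0,0,0,0],[0,0,0.03,0,0,0,0],[0,0,0.03,0,0,0,0]]])

```text
time_s: 12.35
position: [0.5704, 0.2703, 0.0846]
orientation: [[-0.002, 1.0, 0.003], [1.0, 0.002, 0.001], [0.001, 0.003, -1.0]]
contact_force: [1.2, 0.4, -1.5]
finger_gap: 0.0592
gripper_force: 64.9
```

Request:
jog_arm(rows=[[[0,0,0.03,0,0,0,0],[0,0,0.015,0,0,0,0],[0,0,0.006,0,0,0,0],[0,0,0,0,0,0,0]]])

```text
time_s: 12.75
position: [0.5686, 0.2684, 0.0329]
orientation: [[0.0, 1.0, -0.001], [1.0, -0.0, -0.0], [-0.0, -0.001, -1.0]]
contact_force: [0.3, -0.0, -0.2]
finger_gap: 0.0594
gripper_force: 64.9
```

```bash
python3 - <<'E'
from h import *
st()
E
```

```text
{'time_s': 12.75, 'position': [0.5686, 0.2684, 0.0329], 'contact_force': [0.2989, -0.0131, -0.2196], 'finger_gap': 0.0594, 'gripper_force': 64.8713} j6 1.91
```

Request:
jog_arm(rows=[[[0,0,0.004,0,0,0,0],[0,0,0.003,0,0,0,0],[0,0,0.002,0,0,0,0],[0,0,0,0,0,0,0]]])

```text
time_s: 13.15
position: [0.5695, 0.2688, 0.0249]
orientation: [[-0.0, 1.0, 0.002], [1.0, 0.0, 0.001], [0.001, 0.002, -1.0]]
contact_force: [0.1, 0.0, -0.7]
finger_gap: 0.0593
gripper_force: 64.8
```

Request:
jog_arm(rows=[[[0,0,0.002,0,0,0,0],[0,0,0.001,0,0,0,0]]])

```text
time_s: 13.35
position: [0.5696, 0.2688, 0.0249]
orientation: [[0.0, 1.0, 0.002], [1.0, -0.0, 0.0], [0.0, 0.002, -1.0]]
contact_force: [-6.5, -1.9, 20.9]
finger_gap: 0.0595
gripper_force: 67.0
```

Request:
jog_arm(rows=[[[0,0,-0.002,0,0,0,0.3],[0,0,0,0,0,0,1],[0,0,0,0,0,0,1],[0,0,0,0,0,0,1],[0,0,-0.03,0,0,0,1],[0,0,-0.05,0,0,0,1],[0,0,-0.03,0,0,0.11,1],[0,0,0,0,0,0.108,1]]])

```text
time_s: 14.15
position: [0.573, 0.2701, 0.1392]
orientation: [[0.221, 0.975, 0.01], [0.975, -0.221, 0.004], [0.006, 0.009, -1.0]]
contact_force: [0.7, -0.1, 0.9]
finger_gap: 0.0852
gripper_force: 0.0
```

```bash
python3 - <<'E'
from h import *
st();go((.463,.068,.09),-12.5)
im,d,ci=grab("wrist");v,u=np.mgrid[0:384,0:512];P=world(ci,np.c_[u.ravel(),v.ravel()],d.ravel())[0]
m=(d.ravel()>0)&(abs(P[:,2]-.094)<.006)&(np.hypot(P[:,0]-.569,P[:,1]-.269)<.06)&(im.reshape(-1,3).min(1)>90)
print(m.sum(),cv2.minAreaRect(P[m][:,:2].astype(np.float32)),np.median(P[m][:,2]))
E
```

```text
{'time_s': 14.15, 'position': [0.573, 0.2701, 0.1392], 'contact_force': [0.738, -0.1493, 0.9409], 'finger_gap': 0.0852, 'gripper_force': 0.0} j6 2.13
turn wz -0.004 rows 1 | shift [-0.2211 -0.0637  0.0492] rows 5 per [-0.0442 -0.0127  0.0098] yaw -12.5
4548 ((0.5695031881332397, 0.26946893334388733), (0.057531047612428665, 0.057264428585767746), 87.93416595458984) 0.09114978399116687
```

Request:
jog_arm(rows=[[[-0.03,-0.008,0,0,0,0,1],[-0.045,-0.0125,0,0,0,0,1],[-0.045,-0.0125,0,0,0,0,1],[-0.045,-0.0125,0,0,0,0,1],[-0.04,-0.012,0.02,0,0,0,1],[-0.0143,-0.003,0.02,0,0,0,1],[0,0,0,0,0,0,1]]])

```text
time_s: 14.9
position: [0.4572, 0.066, 0.0897]
orientation: [[0.218, 0.976, -0.008], [0.976, -0.218, -0.0], [-0.002, -0.008, -1.0]]
contact_force: [0.3, 1.1, 0.2]
finger_gap: 0.0855
gripper_force: 0.0
```

```bash
python3 - <<'E'
from h import *
st()
im,d,ci=grab("wrist");v,u=np.mgrid[0:384,0:512];P=world(ci,np.c_[u.ravel(),v.ravel()],d.ravel())[0]
m=(d.ravel()>0)&(abs(P[:,2]-.083)<.005)&(np.hypot(P[:,0]-.463,P[:,1]-.068)<.06)
r=cv2.minAreaRect(P[m][:,:2].astype(np.float32));print(m.sum(),r);go((*r[0],.013),r[2]-90 if r[2]>45 else r[2])
E
```

```text
{'time_s': 14.9, 'position': [0.4572, 0.066, 0.0897], 'contact_force': [0.3213, 1.1455, 0.1914], 'finger_gap': 0.0855, 'gripper_force': 0.0} j6 1.79
8321 ((0.4621068239212036, 0.06986632943153381), (0.05786113813519478, 0.05744941905140877), 78.27084350585938)
turn wz -0.014 rows 1 | shift [0.0033 0.0018 0.0783] rows 2 per [0.0017 0.0009 0.0392] yaw -11.7
```

Request:
jog_arm(rows=[[[0.003,0.001,0.03,0,0,-0.012,1],[0,0,0.03,0,0,0,1],[0,0,0.017,0,0,0,1],[0,0,0,0,0,0,0],[0,0,0,0,0,0,0],[0,0,0,0,0,0,0],[0,0,0,0,0,0,0],[0,0,-0.02,0,0,0,0],[0,0,-0.04,0,0,0,0],[0,0,-0.03,0,0,0,0],[0,0,-0.02,0,0,0,0],[0,0,0,0,0,0,0]]])

```text
time_s: 16.15
position: [0.4675, 0.0704, 0.1304]
orientation: [[0.204, 0.979, 0.009], [0.979, -0.204, 0.0], [0.002, 0.008, -1.0]]
contact_force: [1.5, -0.3, -1.7]
finger_gap: 0.0593
gripper_force: 65.4
```

```bash
python3 - <<'E'
from h import *
weigh();st()
go((.4825,-.260,.20),2.65);go((.569,.387,.14),0)
E
```

```text
F [-0.09  0.1  -1.27] sd [0.39 0.39 0.57] z [-1.  -2.3 -1.4 -1.  -1.8 -1.1 -0.3 -0.9 -1.6 -2.1 -0.8 -0.8] eff [ 1.000e-02 -3.102e+01  2.796e+01 -1.000e-02 -0.000e+00 -0.000e+00]
{'time_s': 16.75, 'position': [0.4637, 0.0702, 0.1258], 'contact_force': [0.2961, 0.0776, -0.8172], 'finger_gap': 0.0595, 'gripper_force': 65.3962} j6 1.79
turn wz -0.252 rows 2 | shift [-0.3307  0.0035 -0.0742] rows 7 per [-0.0472  0.0005 -0.0106] yaw 2.6
turn wz -0.206 rows 2 | shift [ 0.3168  0.1053 -0.0142] rows 7 per [ 0.0453  0.015  -0.002 ] yaw 0.0
```

Tin 2 reads −1.3 N, also used up (a full one would read about −3 N), so it goes in the crate beside the first.

Request:
jog_arm(rows=[[[0,0,-0.02,0,0,-0.103,0],[0,0,0,0,0,-0.103,0],[0.03,0.01,0,0,0,0,0],[0.045,0.015,0,0,0,0,0],[0.045,0.015,0,0,0,0,0],[0.045,0.015,0,0,0,0,0],[0.045,0.015,0,0,0,0,0],[0.045,0.015,0,0,0,0,0],[0.042,0.014,0,0,0,0,0],[0.02,0.006,0,0,0,0,0],[0,0,0.02,0,0,0,0],[0,0,0.04,0,0,0,0]]])

```text
time_s: 17.95
position: [0.5727, 0.3905, 0.0894]
orientation: [[-0.001, 1.0, 0.008], [1.0, 0.001, 0.004], [0.004, 0.008, -1.0]]
contact_force: [0.4, -0.0, -0.8]
finger_gap: 0.0593
gripper_force: 65.5
```

Request:
jog_arm(rows=[[[0,0,0.03,0,0,0,0],[0,0,0.015,0,0,0,0],[0,0,0.006,0,0,0,0],[0,0,0,0,0,0,0]]])

```text
time_s: 18.35
position: [0.5689, 0.3871, 0.0349]
orientation: [[0.0, 1.0, -0.001], [1.0, -0.0, -0.0], [-0.0, -0.001, -1.0]]
contact_force: [0.5, 0.3, -0.4]
finger_gap: 0.0594
gripper_force: 65.5
```

Request:
jog_arm(rows=[[[0,0,0.004,0,0,0,0],[0,0,0.003,0,0,0,0],[0,0,0.002,0,0,0,0],[0,0,0.001,0,0,0,0]]])

```text
time_s: 18.75
position: [0.5699, 0.3877, 0.027]
orientation: [[0.0, 1.0, 0.002], [1.0, -0.0, 0.001], [0.001, 0.002, -1.0]]
contact_force: [-2.1, -1.5, 8.7]
finger_gap: 0.0589
gripper_force: 66.6
```

Request:
jog_arm(rows=[[[0,0,0,0,0,0,0.3],[0,0,0,0,0,0,1],[0,0,0,0,0,0,1],[0,0,0,0,0,0,1],[0,0,-0.03,0,0,0,1],[0,0,-0.05,0,0,0,1],[0,0,-0.03,0,0,-0.129,1],[0,0,0,0,0,-0.129,1],[0,0,0,0,0,-0.129,1],[0,0,0,0,0,-0.128,1],[0,0,0,0,0,0,1]]])

```text
time_s: 19.85
position: [0.5687, 0.3872, 0.1349]
orientation: [[-0.492, 0.87, -0.0], [0.87, 0.492, -0.0], [-0.0, -0.0, -1.0]]
contact_force: [-0.7, -0.4, -1.1]
finger_gap: 0.0855
gripper_force: 0.0
```

```bash
python3 - <<'E'
from h import *
weigh(4);st();go((.7035,-.0645,.09),29.5)
im,d,ci=grab("wrist");v,u=np.mgrid[0:384,0:512];P=world(ci,np.c_[u.ravel(),v.ravel()],d.ravel())[0]
m=(d.ravel()>0)&(abs(P[:,2]-.094)<.006)&(np.hypot(P[:,0]-.569,P[:,1]-.387)<.06)&(im.reshape(-1,3).min(1)>90)
print(m.sum(),cv2.minAreaRect(P[m][:,:2].astype(np.float32)),np.median(P[m][:,2]))
E
```

```text
F [-0.02  0.01  0.12] sd [0.25 0.36 0.34] z [ 0.3 -0.1  0.5 -0.3] eff [ 0.000e+00 -5.146e+01  2.885e+01  0.000e+00 -0.000e+00 -4.000e-02]
{'time_s': 20.05, 'position': [0.5688, 0.3872, 0.1349], 'contact_force': [-0.1313, 0.2559, -0.335], 'finger_gap': 0.0855, 'gripper_force': 0.0} j6 1.56
turn wz -0.002 rows 1 | shift [-0.4594 -0.1052  0.0449] rows 10 per [-0.0459 -0.0105  0.0045] yaw 29.5
5976 ((0.5694044232368469, 0.3858411908149719), (0.057551637291908264, 0.057509273290634155), 0.010279620997607708) 0.09244595011120547
```

Request:
jog_arm(rows=[[[-0.025,-0.006,0,0,0,0,1],[-0.044,-0.01,0,0,0,0,1],[-0.044,-0.01,0,0,0,0,1],[-0.044,-0.01,0,0,0,0,1],[-0.044,-0.01,0,0,0,0,1],[-0.044,-0.01,0,0,0,0,1],[-0.044,-0.01,0,0,0,0,1],[-0.044,-0.01,0,0,0,0,1],[-0.044,-0.01,0,0,0,0,1],[-0.044,-0.01,0.015,0,0,0,1],[-0.038,-0.009,0.03,0,0,0,1],[0,0,0,0,0,0,1]]])

```text
time_s: 21.3
position: [0.7017, -0.0688, 0.0854]
orientation: [[-0.486, 0.874, -0.006], [0.874, 0.486, -0.001], [0.002, -0.006, -1.0]]
contact_force: [-1.6, 0.1, -0.5]
finger_gap: 0.0853
gripper_force: 0.0
```

```bash
python3 - <<'E'
from h import *
get_image("scene");get_image("scene");st()
im,d,ci=grab("wrist");v,u=np.mgrid[0:384,0:512];P=world(ci,np.c_[u.ravel(),v.ravel()],d.ravel())[0]
m=(d.ravel()>0)&(abs(P[:,2]-.083)<.005)&(np.hypot(P[:,0]-.7035,P[:,1]+.0645)<.06)
r=cv2.minAreaRect(P[m][:,:2].astype(np.float32));print(m.sum(),r);go((*r[0],.013),r[2]-90 if r[2]>45 else r[2])
E
```

```text
{'time_s': 21.4, 'position': [0.7025, -0.0648, 0.0886], 'contact_force': [-0.6691, 0.5672, 0.4444], 'finger_gap': 0.0855, 'gripper_force': 0.0} j6 0.87
8197 ((0.7034643888473511, -0.06684999167919159), (0.05724789574742317, 0.05765853449702263), 29.672752380371094)
turn wz -0.004 rows 1 | shift [-0.0028 -0.0013  0.0769] rows 2 per [-0.0014 -0.0007  0.0384] yaw 29.7
```

Request:
jog_arm(rows=[[[-0.002,0,0.03,0,0,-0.004,1],[0,0,0.03,0,0,0,1],[0,0,0.016,0,0,0,1],[0,0,0,0,0,0,0],[0,0,0,0,0,0,0],[0,0,0,0,0,0,0],[0,0,0,0,0,0,0],[0,0,-0.02,0,0,0,0],[0,0,-0.04,0,0,0,0],[0,0,-0.03,0,0,0,0],[0,0,-0.02,0,0,0,0],[0,0,0,0,0,0,0]]])

```text
time_s: 22.65
position: [0.708, -0.0663, 0.1294]
orientation: [[-0.496, 0.868, 0.009], [0.868, 0.496, -0.002], [-0.006, 0.007, -1.0]]
contact_force: [0.6, -0.5, -2.9]
finger_gap: 0.059
gripper_force: 66.3
```

```bash
python3 - <<'E'
from h import *
weigh();st()
go((.30,-.07,.20),2.65);go((.4849,-.3119,.20),2.65)
E
```

```text
F [ 0.17  0.06 -3.6 ] sd [0.57 0.31 0.22] z [-3.5 -3.2 -4.  -3.9 -3.5 -3.7 -3.9 -3.7 -3.4 -3.4 -3.4 -3.5] eff [ 1.000e-02 -5.646e+01  3.077e+01 -0.000e+00 -0.000e+00  0.000e+00]
{'time_s': 23.25, 'position': [0.7044, -0.0657, 0.1237], 'contact_force': [0.8868, 0.2981, -3.5158], 'finger_gap': 0.0591, 'gripper_force': 66.2645} j6 0.87
turn wz 0.473 rows 4 | shift [ 0.0144 -0.4042 -0.0763] rows 9 per [ 0.0016 -0.0449 -0.0085] yaw 2.7
turn wz 0.473 rows 4 | shift [-0.2358 -0.2307 -0.0763] rows 7 per [-0.0337 -0.033  -0.0109] yaw 2.7
```

Tin 3 reads −3.6 N, so it is full and goes in the drawer.

Request:
jog_arm(rows=[[[0,0,-0.02,0,0,0.118,0],[0,0,-0.03,0,0,0.118,0],[0,0,0,0,0,0.118,0],[0,0,0,0,0,0.119,0],[0,-0.03,0,0,0,0,0],[0,-0.045,0,0,0,0,0],[0,-0.045,0,0,0,0,0],[0,-0.045,0,0,0,0,0],[-0.02,-0.04,0,0,0,0,0],[-0.04,-0.026,0,0,0,0,0],[-0.045,0,0,0,0,0,0],[-0.045,0,0,0,0,0,0]]])

```text
time_s: 24.45
position: [0.4799, -0.2272, 0.1749]
orientation: [[-0.046, 0.999, 0.001], [0.999, 0.046, -0.001], [-0.001, 0.001, -1.0]]
contact_force: [0.7, -0.4, -3.5]
finger_gap: 0.0592
gripper_force: 69.8
```

Request:
jog_arm(rows=[[[-0.045,0,0,0,0,0,0],[-0.03,0,0,0,0,0,0],[-0.01,0,0,0,0,0,0],[0,0,0,0,0,0,0],[0,0,0,0,0,0,0]]])

```text
time_s: 24.95
position: [0.4843, -0.3098, 0.1741]
orientation: [[-0.046, 0.999, -0.001], [0.999, 0.046, 0.001], [0.002, -0.001, -1.0]]
contact_force: [-0.3, -0.1, -3.5]
finger_gap: 0.0592
gripper_force: 70.0
```

```bash
python3 - <<'E'
from h import *
a,_,_=grab("side","sd5.png");b,d,ci=grab("wrist","w5.png")
st();go((.4849,-.3119,.092),2.65)
cv2.imwrite("pics/c5.png",np.hstack([cv2.resize(a[150:350,180:440],(400,300)),cv2.resize(b,(400,300))]))
E
```

```text
{'time_s': 25.05, 'position': [0.4844, -0.3093, 0.1741], 'contact_force': [-0.184, 0.0646, -3.7489], 'finger_gap': 0.0592, 'gripper_force': 70.0151} j6 0.84
turn wz 0.001 rows 1 | shift [-0.0026  0.0003  0.0821] rows 2 per [-0.0013  0.0002  0.041 ] yaw 2.6
```

View pics/c5.png

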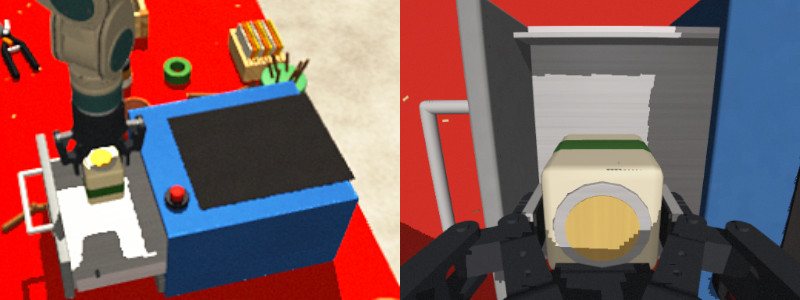

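The held tin hangs over the middle of the open drawer, with room to the front panel and to the cabinet front. I'll lower it, slowly at the end.

Request:
jog_arm(rows=[[[-0.002,0,0.03,0,0,0,0],[0,0,0.03,0,0,0,0],[0,0,0.015,0,0,0,0],[0,0,0.006,0,0,0,0],[0,0,0.003,0,0,0,0],[0,0,0,0,0,0,0]]])

```text
time_s: 25.65
position: [0.4853, -0.3128, 0.0909]
orientation: [[-0.047, 0.999, 0.001], [0.999, 0.047, -0.001], [-0.001, 0.001, -1.0]]
contact_force: [0.6, 0.7, -3.8]
finger_gap: 0.0592
gripper_force: 69.8
```

Request:
jog_arm(rows=[[[0,0,0.003,0,0,0,0],[0,0,0.002,0,0,0,0],[0,0,0,0,0,0,0]]])

```text
time_s: 25.95
position: [0.4849, -0.3132, 0.0855]
orientation: [[-0.046, 0.999, 0.0], [0.999, 0.046, -0.0], [-0.0, 0.0, -1.0]]
contact_force: [-0.3, 0.2, -3.6]
finger_gap: 0.0593
gripper_force: 69.8
```

Request:
jog_arm(rows=[[[0,0,0.0015,0,0,0,0],[0,0,0,0,0,0,0]]])

```text
time_s: 26.15
position: [0.4855, -0.3133, 0.0853]
orientation: [[-0.046, 0.999, 0.002], [0.999, 0.046, -0.0], [-0.001, 0.002, -1.0]]
contact_force: [-1.6, 2.6, 4.6]
finger_gap: 0.0595
gripper_force: 70.7
```

Request:
jog_arm(rows=[[[0,0,0,0,0,0,0.4],[0,0,0,0,0,0,0.9],[0,0,0,0,0,0,1],[0,0,0,0,0,0,1],[0,0,-0.03,0,0,0,1],[0,0,-0.04,0,0,0,1],[0,0,-0.04,0,0,0,0.5],[0,-0.03,0,0,0,0,0.2],[0,-0.04,0,0,0,0,0],[0,-0.04,0,0,0,0,0],[0,-0.04,0,0,0,0,0],[0,-0.012,0,0,0,0,0]]])

```text
time_s: 27.35
position: [0.32, -0.3201, 0.1935]
orientation: [[-0.044, 0.999, -0.001], [0.999, 0.044, 0.0], [0.0, -0.001, -1.0]]
contact_force: [0.6, 0.6, -0.0]
finger_gap: 0.0003
gripper_force: 0.0
```

```bash
python3 - <<'E'
from h import *
get_image("scene");st()
im,d,ci=grab("side","sd6.png");v,u=np.mgrid[0:384,0:512];P=world(ci,np.c_[u.ravel(),v.ravel()],d.ravel())[0]
m=(d.ravel()>0)&(abs(P[:,2]-.154)<.006)&(np.hypot(P[:,0]-.485,P[:,1]+.313)<.05)&(im.reshape(-1,3).min(1)>90)
print(m.sum(),cv2.minAreaRect(P[m][:,:2].astype(np.float32)),np.median(P[m][:,2]));go((.322,-.319,.118),2.65)
E
```

```text
{'time_s': 27.4, 'position': [0.3199, -0.3202, 0.1936], 'contact_force': [-0.9507, 0.6195, -0.2288], 'finger_gap': -0.0003, 'gripper_force': 0.0} j6 0.6
355 ((0.48088619112968445, -0.3139039874076843), (0.05788598582148552, 0.061685483902692795), 1.6410496234893799) 0.15231641402157958
turn wz -0.003 rows 1 | shift [0.0017 0.0002 0.0758] rows 2 per [0.0009 0.0001 0.0379] yaw 2.6
```

Request:
jog_arm(rows=[[[0,0,0.035,0,0,0,0],[0,0,0.04,0,0,0,0],[0,0.006,0,0,0,0,0],[0,0.008,0,0,0,0,0],[0,0.01,0,0,0,0,0],[0,0.012,0,0,0,0,0],[0,0.014,0,0,0,0,0],[0,0.014,0,0,0,0,0]]])

```text
time_s: 28.25
position: [0.3892, -0.3183, 0.12]
orientation: [[-0.046, 0.999, 0.002], [0.999, 0.046, -0.002], [-0.002, 0.002, -1.0]]
contact_force: [-3.3, 0.6, 1.7]
finger_gap: -0.0001
gripper_force: 1.3
```

Request:
jog_arm(rows=[[[0,0.014,0,0,0,0,0],[0,0.014,0,0,0,0,0],[0,0.014,0,0,0,0,0],[0,0.014,0,0,0,0,0],[0,0.012,0,0,0,0,0],[0,0.01,0,0,0,0,0],[0,0.008,0,0,0,0,0],[0,0.005,0,0,0,0,0],[0,0.003,0,0,0,0,0],[0,0.002,0,0,0,0,0]]])

```text
time_s: 29.25
position: [0.4827, -0.313, 0.1185]
orientation: [[-0.046, 0.999, -0.0], [0.999, 0.046, 0.0], [0.0, -0.0, -1.0]]
contact_force: [-1.6, -0.6, -0.0]
finger_gap: -0.0
gripper_force: 0.9
```

Pushing works (about 3 N). I'll go on until it seats.

Request:
jog_arm(rows=[[[0,0.003,0,0,0,0,0],[0,0.002,0,0,0,0,0],[0,0.0015,0,0,0,0,0]]])

```text
time_s: 29.55
position: [0.4856, -0.3129, 0.1185]
orientation: [[-0.045, 0.999, -0.008], [0.999, 0.045, -0.001], [-0.0, -0.008, -1.0]]
contact_force: [-12.1, -1.8, 5.2]
finger_gap: 0.0004
gripper_force: 6.3
```

Request:
jog_arm(rows=[[[0,0.0015,0,0,0,0,0],[0,0,0,0,0,0,0]]])

```text
time_s: 29.75
position: [0.4854, -0.3129, 0.1185]
orientation: [[-0.044, 0.999, -0.011], [0.999, 0.044, -0.001], [-0.001, -0.011, -1.0]]
contact_force: [-14.2, -1.1, 6.5]
finger_gap: -0.0003
gripper_force: 7.0
```

It is at the stop. I'll back off, lift, and check everything.

Request:
jog_arm(rows=[[[0,-0.01,0,0,0,0,0],[0,-0.03,0,0,0,0,0],[0,-0.04,-0.02,0,0,0,0],[0.03,0,-0.05,0,0,0,0],[0.05,0,-0.05,0,0,0,0],[0,0,0,0,0,0,0],[0,0,0,0,0,0,0]]])

```text
time_s: 30.45
position: [0.4092, -0.2555, 0.2183]
orientation: [[-0.047, 0.999, 0.004], [0.999, 0.047, -0.002], [-0.002, 0.004, -1.0]]
contact_force: [-1.2, 0.2, -1.1]
finger_gap: 0.0002
gripper_force: 0.0
```

```bash
python3 - <<'E'
from h import *
st();b,_,_=grab("scene","sc7.png")
im,d,ci=grab("side","sd7.png");v,u=np.mgrid[0:384,0:512];P=world(ci,np.c_[u.ravel(),v.ravel()],d.ravel())[0]
a=np.radians(2.65);X=np.array([np.cos(a),np.sin(a)]);Y=np.array([-X[1],X[0]])
hsv=cv2.cvtColor(im,cv2.COLOR_BGR2HSV).reshape(-1,3)
for nm,D,I in(("now",d,im),("start",np.load('f0.npz')['d2'],cv2.imread('pics/side0.png'))):
    P=world(ci,np.c_[u.ravel(),v.ravel()],D.ravel())[0];s=cv2.cvtColor(I,cv2.COLOR_BGR2HSV).reshape(-1,3)[:,1]
    q=P[(D.ravel()>0)&(abs(P[:,2]-.172)<.016)&(P[:,0]<.53)&(P[:,0]>.45)&(P[:,1]<-.26)&(P[:,1]>-.365)&(s<90)]
    x=q[:,:2]@X;x=x[x<x.min()+.02];print(nm,len(x),'bar X',np.median(x).round(4))
cv2.imwrite("pics/c7.png",np.hstack([cv2.resize(b,(400,300)),cv2.resize(im,(400,300))]))
E
```

```text
{'time_s': 30.45, 'position': [0.4092, -0.2555, 0.2183], 'contact_force': [-1.2291, 0.1963, -1.0592], 'finger_gap': 0.0002, 'gripper_force': 0.0} j6 0.83
now 134 bar X 0.4896
start 130 bar X 0.4895
```

View pics/c7.png

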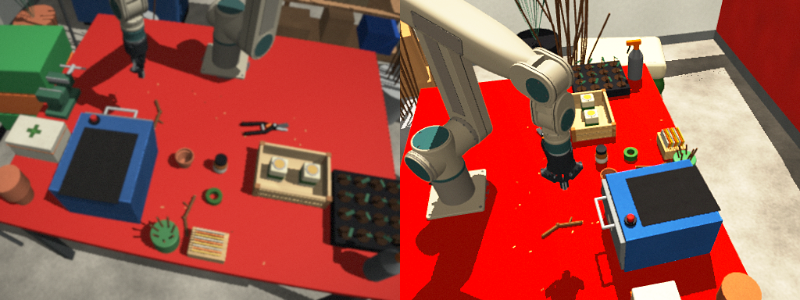

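The view shows both light tins upright in the crate, at (282,166) and (312,170). The drawer is shut, with the bar back at X 0.4896 against 0.4895 at the start. The other things look unmoved and the arm is clear, so I'm handing the job in.

```bash
python3 -c "
from plant import *
print(finish_job())"
```

```text
the job is handed in; nothing more can be done
None
```

The job is handed in: the one full tin is upright in the upper drawer, which is shut again, and the two used-up tins are upright in the crate. The drawer was not latched, so I left the red button alone; it took about 30 s of the 72 s.

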